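# Complete the working model and take its carrier off the ball stand

### The arm

A 7-joint arm with a two-finger parallel gripper is mounted at the origin on a cart in front of the work surface, level with it; the furniture and walls round the work are solid. World frame = base frame: x ahead of the robot, y to its left, z up, the work surface at z = 0. Lengths are in m, angles in rad, forces in N, time in s.
With the tool pointing down it reaches from about 0.4 to 0.85 m from the base axis. Payload 4.4 kg.
Tool frame: the origin (TCP) lies on the centre line of the jaws, within the pads' length; the fingertips stand 25 mm ahead of it and the grasp point (between the pads) lies 6 mm ahead of it; z points along the fingers, y is the line along which they close (so a half turn about z gives the same grasp; the last joint's range is limited). The gripper opens to 94 mm and grips with 3 to 60 N. Pads are 16 mm wide; open, the fingers measure 119 mm over their backs; the gripper's body (75 mm by 177 mm) begins 78 mm behind the grasp point.
Start: joints at [1.064, 0.628, 0.038, 1.517, -0.027, 0.996, -0.02], TCP at [0.277, -0.588, 0.23] pointing down, gripper open.
Joint ranges: [-3.06, 3.06], [-0.37, 2.12], [-1.25, 1.32], [0.18, 2.47], [-1.1, 4.24], [0.23, 1.98], [-2.94, 2.94]. Speed limits (rad/s): [2.57, 2.57, 3.14, 3.14, 3.14, 3.14, 3.14].

### API

Orientations are given as a rotation vector (axis times angle).
In Python, from bench import state, viewer, ctrl, cut_out gives the robot as it stands. The module is installed in compiled form; this text tells all that it offers.
- The arm moves only by the tool play_rows, never from a script. Its argument "motion" is a list of rows, each a list of 4 numbers: the shift along the world's x, y, z in mm, then the turn about the world's z in rad. A call has 1 to 8 rows; each row shifts and turns the commanded pose from where the row before left it; what a row does not reach is not made up. A row lasts 1/10 s, in which the tool goes at most 50 mm and 8.59 degrees, less where a joint would pass 70% of its speed; a pose out of reach is approached as far as the arm can. A call is refused whole if a number of a shift passes 50 or a number of a turn 0.15, either way. A call with a gripper value outside its range is refused whole. "jaw" is the opening, from -1 (shut) to 1 (fully open), set as the call begins (left out, the last holds). The fingers move at their own pace and stop on an object; the grip force is fixed at half the most. Time passes only in rows, so rows that do not move let the fingers close. It gives the time, the measured TCP pose, the force, the opening and the grip force at its end, in the units of the state.
- state(): the state, without advancing time (a new reading comes with each control period).
- viewer.grab_frame(name): name is "scene" or "side" or "wrist"; returns a dict with "pixels" (400x640x3 uint8, red, green, blue), "fx", "fy", "cx", "cy" (pixels), "k1" (the pictures are not rectified: a ray, as slopes to the right and down, at radius r is drawn at 1 + k1 r^2 times it, then the intrinsics apply), "rvec" (rotation vector, rad) and "tvec" (3), from world to camera coordinates, as OpenCV has them. Camera axes: x right, y down, z forward; pixel columns grow to the right and rows downward; lengths in m; the calibration is good to about 2 mm. A picture is of the moment at which its call begins. There is no depth.
- ctrl.job_done(): hands the job in; it is judged then, once.
Trained networks look in the newest picture that a camera, given by its name, has taken for a name from the list of things; names that differ only in an ending like _2 or _b are one class to them, and where a whole thing is asked for, a point or a joint stands for the part that bears it (a point fixed in the world has none). Each returns a list of dicts, best first, with "conf" (0 to 1); they miss things now and then, are a little off and sometimes report something else, mostly with a low value. They report only what shows in the picture. A call takes as long as a camera call.
- cut_out(camera, query): "mask" (400x640 bool, what is visible of it) and "location" ([column, row] in pixels, amid what is visible of it).
The state is a dict: "t": time; "q": joint angles; "joint_velocities": joint speeds; "effort": joint torques, N m; "tool_pos": TCP position; "ee_rot": TCP orientation; "wrist_force": force on the tool from outside, world axes, zero at the start; "torque": the same for the moment, N m; "width": finger opening in m; "finger_force": force on a finger pad.
Only numpy, scipy, OpenCV 4.12 (cv2) and the standard library are available. Lean on these libraries where they do the work, as an engineer would, in place of code of your own. Each camera call takes 0.05 s, during which the arm holds its last target. There are 200 camera calls.

### The job

Two plaster tooth dies of the working model stand loose on the desk: put each one root down into its own socket in the model (the thick molar die in the wide socket, the slim front-tooth die in the narrow one), fully home, while the model carrier is still latched on its ball stand. Then squeeze the sprung latch plate of the carrier all the way towards the fixed thumb plate, which frees the keyhole latch from the ball, lift the carrier off the ball and finish while holding it still, level and well clear of the stand (about 10 cm up) with both dies still in place; do not put it down or let go. Leave the steel bowl, glass dish, wax block, spirit lamp and pen where they are.

Things in the scene. Friction and masses are not known exactly. Their poses are not given: they have to be found in the camera images.
- molar_die_mid (a point): centre (19.5 mm above the foot) of the loose molar die: round plaster piece standing upright on the desk, 39 mm tall, z up its axis, 20 g. Tapered root 17 mm long, 10 mm thick at the foot, 14.5 at its top; above it a collar 22 mm across (17 to 21 mm above the foot), then the stump to be gripped, 16.4 to 15.6 mm thick (23 to 37 mm), flat topped
- front_die_mid (a point): centre (21 mm above the foot) of the loose front-tooth die: slimmer round plaster piece standing upright on the desk, 42 mm tall, z up its axis, 14 g. Tapered root 17 mm long, 7.8 mm thick at the foot, 11 at its top; above it a collar 18 mm across (17 to 21 mm above the foot), then the stump to be gripped, 12 mm thick at 23 mm, 11.2 mm at 38 mm, then tapering
- molar_socket (a point): centre of the mouth of the wide socket in the flat top of the plaster model block on the carrier (block 70 x 56 x 22 mm, with teeth up to 8 mm high beside the sockets): plain round bore 18.5 mm wide, 19 mm deep; 66 mm above the desk at the start. With the die home its collar rests on the block, its centre 2.5 mm above this point. Axes as the carrier's
- front_socket (a point): centre of the mouth of the narrow socket on the same block: plain round bore 15 mm wide, 19 mm deep. With the die home its collar rests on the block and its centre is 4 mm above this point; 66 mm above the desk at the start
- carrier: model carrier, loose but latched: deck 72 x 132 x 6 mm, plaster model on one end, at the other a housing over the ball and two upright grip plates; 0.4 kg. Origin: centre of the ball when seated, 28 mm above the desk; z up; model along -y (its centre 85 mm away), latch plate along +y. Deck top 16 mm above the origin; centre of mass about 34 mm along -y
- grip_fixed (a point): middle of the outer (-y) face of the fixed thumb plate, a dark steel plate on the deck, 26 mm wide (x), free face from 20 to 55 mm above the carrier's origin; this point is 22 mm along -y and 37 mm above that origin. The model block begins 35 mm further along -y; its top is about as high as this point
- grip_latch (a point): middle of the outer (+y) face of the sprung latch plate, bright steel, 26 mm wide (x), standing outside the deck's end, top 56 mm above the carrier's origin, free on its +y side; moves with the latch. At rest 31 mm along +y and 37 mm above the origin: the two plates measure 53 mm over their outer faces along the carrier's y, 43 mm with the latch fully drawn
- latch (a joint): travel of the sprung latch, m: 0 at rest (its lip lies under the ball and the carrier cannot be lifted), grows as the latch plate is pushed towards the thumb plate (-y of the carrier), 0.010 at the stop; the ball is free from about 0.008. Spring force 4.4 N at rest, 9.9 N at the stop; it springs back when let go
- ball_top (a point): top of the steel ball (20 mm in diameter, on a neck) of the fixed bench stand, 38 mm above the desk; the carrier's deck rests on it and on two pillars 90 mm along -y. Base plate 84 x 158 x 11 mm. Axes as the seated carrier's. To the stand's left a clamp 124 mm tall; a big lamp on a column hangs over the desk's left rear
- steel_bowl: small steel bowl, 95 mm across, 47 mm high; origin under its centre; bystander, standing at the right front
- dappen_dish: small clear glass dish, 38 mm across, 27 mm high; origin under its centre; bystander, at the right edge
- wax_block: pink block of wax, 35 x 63 x 19 mm; origin under its centre; bystander, on the grey mat at the left front
- spirit_lamp: glass spirit lamp, 72 mm across, 86 mm high; origin under its centre; bystander, behind the work
- marker: red pen, 121 x 12 x 12 mm, lying near the front edge; origin under its centre; bystander

How it is judged:
On the way, in this order (a step that is already met when the one before it is completed fails the run):
1. both dies are fully home in their own sockets and let go, with the carrier still latched on the ball (horizontal distance between molar_die_mid and molar_socket below 0.004 m and z of molar_die_mid in the frame of molar_socket below 0.0055 m and angle between the z axis of molar_die_mid and the z axis of molar_socket, either way round below 0.2 rad and horizontal distance between front_die_mid and front_socket below 0.004 m and z of front_die_mid in the frame of front_socket below 0.007 m and angle between the z axis of front_die_mid and the z axis of front_socket, either way round below 0.2 rad and z of grip_fixed in the frame of ball_top below 0.03 m and value of joint latch below 0.003 m and contact force between the fingers and molar_die below 0.05 N and contact force between the fingers and front_die below 0.05 N), for 0.2 s.
2. the latch is drawn clear of the ball while the carrier still sits on it (horizontal distance between molar_die_mid and molar_socket below 0.004 m and z of molar_die_mid in the frame of molar_socket below 0.0055 m and angle between the z axis of molar_die_mid and the z axis of molar_socket, either way round below 0.2 rad and horizontal distance between front_die_mid and front_socket below 0.004 m and z of front_die_mid in the frame of front_socket below 0.007 m and angle between the z axis of front_die_mid and the z axis of front_socket, either way round below 0.2 rad and z of grip_fixed in the frame of ball_top below 0.03 m and value of joint latch above 0.008 m), for 0.1 s.
At the end, for the whole second after the job is handed in: The carrier hangs in the gripper by its drawn latch (7 mm or more), 6 to 20 cm above its seat, level within 10 degrees, under 2 cm/s, clear of the stand; both dies are in their own sockets (4 mm off axis, 3 mm from home, 11 degrees at most), untouched by the fingers (horizontal distance between molar_die_mid and molar_socket below 0.004 m and z of molar_die_mid in the frame of molar_socket below 0.0055 m and angle between the z axis of molar_die_mid and the z axis of molar_socket, either way round below 0.2 rad and horizontal distance between front_die_mid and front_socket below 0.004 m and z of front_die_mid in the frame of front_socket below 0.007 m and angle between the z axis of front_die_mid and the z axis of front_socket, either way round below 0.2 rad and z of grip_fixed in the frame of ball_top between 0.087 and 0.227 m and angle between carrier's own z axis and vertical below 0.17 rad and linear speed of carrier below 0.02 m/s and value of joint latch above 0.007 m and contact force between the fingers and carrier above 2 N and contact force between carrier and stand below 0.05 N and contact force between the fingers and molar_die below 0.05 N and contact force between the fingers and front_die below 0.05 N); the arm keeps its last pose, push and grip.
It fails at once if the steel bowl is pushed more than 3 cm from its place (distance of steel_bowl from where it was at the start of the episode above 0.03 m).
It fails at once if the glass dish is pushed more than 3 cm from its place (distance of dappen_dish from where it was at the start of the episode above 0.03 m).
It fails at once if the wax block is pushed more than 3 cm from its place (distance of wax_block from where it was at the start of the episode above 0.03 m).
It fails at once if the spirit lamp is pushed more than 3 cm from its place (distance of spirit_lamp from where it was at the start of the episode above 0.03 m).
It fails at once if the pen is pushed more than 3 cm from its place (distance of marker from where it was at the start of the episode above 0.03 m).
It also fails if it takes over 72 s, if anything falls off the work surface, if the arm or the gripper's body presses on something with over 40 N, if the wrist force passes 120 N, or if a joint passes its speed limit or range.

## Working session

There is one attempt and no reset: what is moved stays moved. The work goes in short steps, Python scripts to look and compute and a tool call to move; the robot and the scene stay as the last step left them, time stands still between calls to the robot, and variables do not carry over. Pictures are saved under pics/ and viewed, at most 10 in all, crops included, and the job is handed in when it is done.

Besides the shell and the picture viewer there is one more tool, called after ">>>" as name([rows], argument=value, ...), one row to a line, values as JSON. play_rows: Moves the arm, as the interface text tells. Its arguments: {"type":"object","properties":{"motion":{"type":"array"},"jaw":{"type":"number"}},"required":["motion"]}

```bash
mkdir -p pics; cat > h.py <<'E'
import numpy as np, cv2
from bench import state, viewer, ctrl, cut_out
def cam(n):
    f=viewer.grab_frame(n); f['R']=cv2.Rodrigues(np.array(f['rvec'],float))[0]; f['t']=np.array(f['tvec'],float).ravel(); return f
def ray(f,uv):
    d=np.array([(uv[0]-f['cx'])/f['fx'],(uv[1]-f['cy'])/f['fy']]); s=d.copy()
    for _ in range(30): s=d/(1+f['k1']*(s@s))
    o=-f['R'].T@f['t']; v=f['R'].T@np.array([s[0],s[1],1]); return o,v/np.linalg.norm(v)
def atz(f,uv,z):
    o,v=ray(f,uv); return o+v*(z-o[2])/v[2]
def proj(f,p):
    c=f['R']@np.asarray(p,float)+f['t']; s=c[:2]/c[2]; s=s*(1+f['k1']*(s@s)); return np.array([s[0]*f['fx']+f['cx'],s[1]*f['fy']+f['cy']])
def tri(obs):
    A=np.zeros((3,3));b=np.zeros(3)
    for f,uv in obs:
        o,v=ray(f,uv);P=np.eye(3)-np.outer(v,v);A+=P;b+=P@o
    x=np.linalg.solve(A,b); return x,[np.round(proj(f,x)-uv,1) for f,uv in obs]
def save(f,n,box=None,sc=1):
    im=f['pixels'][:,:,::-1]
    if box: im=im[box[1]:box[3],box[0]:box[2]]
    cv2.imwrite('pics/'+n,cv2.resize(np.ascontiguousarray(im),None,fx=sc,fy=sc,interpolation=cv2.INTER_CUBIC))
E
python3 - <<'E'
from h import *
F={n:cam(n) for n in('scene','side')}
print({k:np.round(-F[k]['R'].T@F[k]['t'],3) for k in F})
im=np.vstack([F['scene']['pixels'],F['side']['pixels']])[:,:,::-1]
cv2.imwrite('pics/a.png',cv2.resize(im[:400],(800,500)));cv2.imwrite('pics/b.png',cv2.resize(im[400:],(800,500)))
for q in['molar_die_mid','front_die_mid','grip_fixed','grip_latch','carrier','steel_bowl','spirit_lamp','dappen_dish','wax_block','marker']:
    o=[]
    for n in F:
        r=cut_out(n,q)
        print(q,n,[(np.round(d['location']),round(d['conf'],2),int(d['mask'].sum())) for d in r[:2]])
        if r:o.append((F[n],np.array(r[0]['location'],float)))
    if len(o)==2: print('   ',*tri(o))
print(state())
E
```

```text
{'scene': array([-0.282, -0.394,  1.077]), 'side': array([0.551, 0.827, 0.641])}
molar_die_mid scene [(array([328., 284.]), 0.71, 234), (array([344., 197.]), 0.26, 503)]
molar_die_mid side [(array([363., 218.]), 0.65, 59), (array([359., 171.]), 0.51, 544)]
    [ 0.39828756 -0.13216696 -0.08784086] [array([ 4.2, -4.1]), array([4.4, 2.7])]
front_die_mid scene [(array([295., 230.]), 0.39, 39)]
front_die_mid side [(array([407., 294.]), 0.66, 575), (array([362., 218.]), 0.61, 68)]
    [ 0.40547151  0.07544575 -0.08520028] [array([-31.4,  20. ]), array([-33.2, -25.2])]
grip_fixed scene [(array([344., 198.]), 0.79, 531)]
grip_fixed side [(array([312., 202.]), 0.55, 1204)]
    [ 0.57125965 -0.08103047  0.02471318] [array([-2.4,  2.8]), array([-2.8, -2.2])]
grip_latch scene []
grip_latch side [(array([312., 220.]), 0.57, 297)]
carrier scene [(array([340., 196.]), 0.84, 511)]
carrier side [(array([312., 204.]), 0.87, 1192)]
    [ 0.56994149 -0.07092957  0.02887113] [array([-2.7,  3.2]), array([-3.3, -2.6])]
steel_bowl scene [(array([381., 263.]), 0.98, 1189)]
steel_bowl side [(array([357., 170
[... 783 characters left out ...]
])]
{'t': 1.1, 'q': array([ 1.06419545,  0.62843775,  0.03852222,  1.51740899, -0.0269873 ,
        0.99628587, -0.01996985]), 'joint_velocities': array([ 0.00240111,  0.00018089,  0.00036648,  0.0025794 , -0.00020072,
       -0.00016268,  0.00108178]), 'effort': array([ 9.54297793e-04, -5.49609768e+01,  1.14345733e+00, -1.86948985e+01,
       -5.22941840e-02,  1.56965019e-02,  2.68369621e-05]), 'tool_pos': array([ 0.27734485, -0.58787147,  0.23045147]), 'ee_rot': array([-3.06557714e+00, -6.86801781e-01, -8.53650443e-06]), 'wrist_force': array([ 0.20347826,  0.74079708, -0.68144711]), 'torque': array([ 0.01944678,  0.03874822, -0.02114132]), 'finger_force': 0.0, 'width': 0.09398875999224197}
```

View pics/a.png

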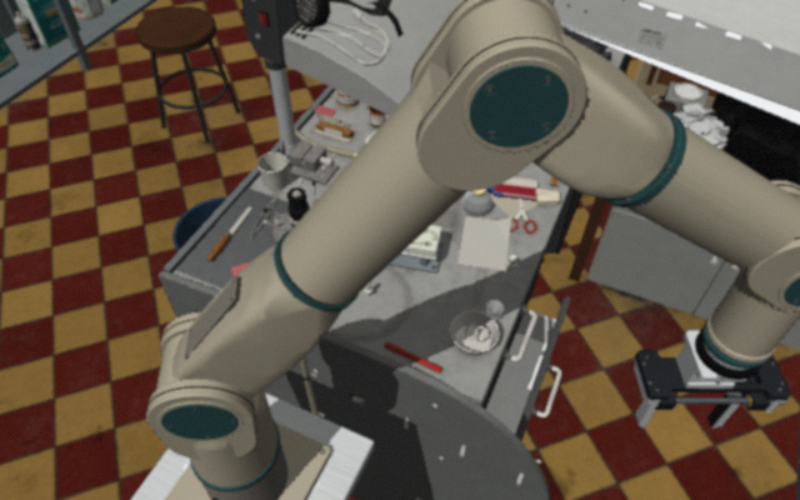

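View pics/b.png

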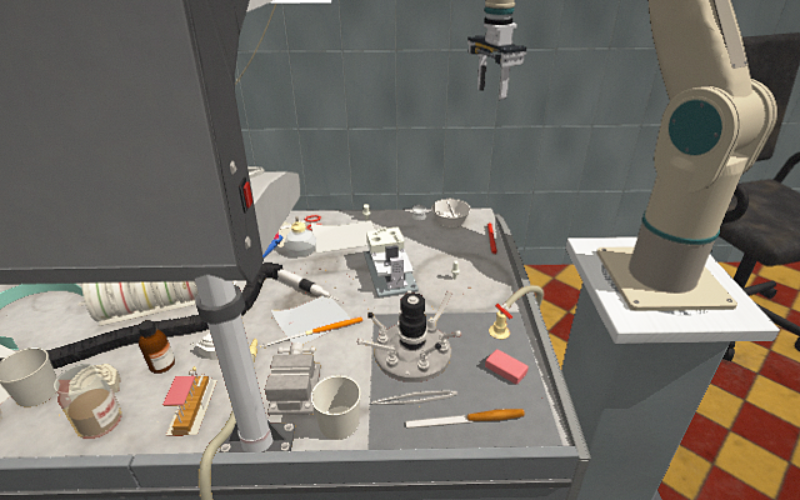

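>>> play_rows([
  [20, 40, 15, -0.05],
  [30, 45, 15, -0.05],
  [30, 45, 15, -0.05],
  [30, 45, 15, -0.05],
  [30, 45, 15, -0.05],
  [25, 45, 10, -0.05],
  [25, 45, 0, -0.05],
  [20, 40, 0, -0.05],
])

```text
t: 1.9
tool_pos: [0.4738, -0.2585, 0.3091]
ee_rot: [3.141, 0.063, 0.003]
wrist_force: [0.8, 0.3, 0.4]
width: 0.0942
finger_force: 0.0
```

>>> play_rows([
  [10, 40, 0, -0.04],
  [0, 40, 0, 0],
  [0, 30, 0, 0],
  [0, 10, 0, 0],
  [0, 0, 0, 0],
  [0, 0, 0, 0],
])

```text
t: 2.5
tool_pos: [0.4823, -0.1427, 0.3086]
ee_rot: [3.14, -0.002, 0.001]
wrist_force: [0.1, -0.1, -0.2]
width: 0.0942
finger_force: 0.0
```

```bash
python3 - <<'E'
from h import *
F={n:cam(n) for n in('scene','side','wrist')}
for a in([(297,230),(362.5,215)],[(411,208),(293,168)]): print(*tri([(F['scene'],np.array(a[0],float)),(F['side'],np.array(a[1],float))]))
f=F['wrist'];print(-f['R'].T@f['t'],f['R'][2]);save(f,'c.png')
for q in['molar_die_mid','front_die_mid','molar_socket','front_socket','grip_fixed','grip_latch','carrier']:
    for d in cut_out('wrist',q)[:3]: print(q,np.round(d['location']),round(d['conf'],2),int(d['mask'].sum()),atz(f,d['location'],.03))
s=state();print(s['t'],s['tool_pos'],s['ee_rot'])
E
```

```text
[ 0.43272571 -0.0147858   0.02123603] [array([-0.4,  0.4]), array([-0.4, -0.3])]
[ 0.62263562 -0.25874438  0.02598862] [array([-0.5,  0.6]), array([-0.5, -0.4])]
[ 0.56313719 -0.14339361  0.4626055 ] [-0.2756719  -0.00117792 -0.96125107]
molar_die_mid [194. 128.] 0.75 338 [0.54738486 0.05151968 0.03      ]
molar_die_mid [403.  72.] 0.46 179 [ 0.62400321 -0.25691187  0.03      ]
front_die_mid [244. 197.] 0.42 111 [ 0.43883116 -0.01457152  0.03      ]
molar_socket [249. 113.] 0.57 5220 [ 0.56920257 -0.03269646  0.03      ]
front_socket [250. 114.] 0.84 5280 [ 0.56735168 -0.03374071  0.03      ]
grip_fixed [248. 114.] 0.61 5262 [ 0.5670748  -0.03075049  0.03      ]
grip_latch [192. 128.] 0.79 406 [0.54812038 0.05352529 0.03      ]
carrier [249. 117.] 0.9 5316 [ 0.56307364 -0.03207361  0.03      ]
carrier [383. 210.] 0.59 2460 [ 0.41661781 -0.23976163  0.03      ]
3.0 [ 0.48234426 -0.14114242  0.30843067] [ 3.14157574e+00  5.07315033e-04 -2.90439703e-05]
```

View pics/c.png

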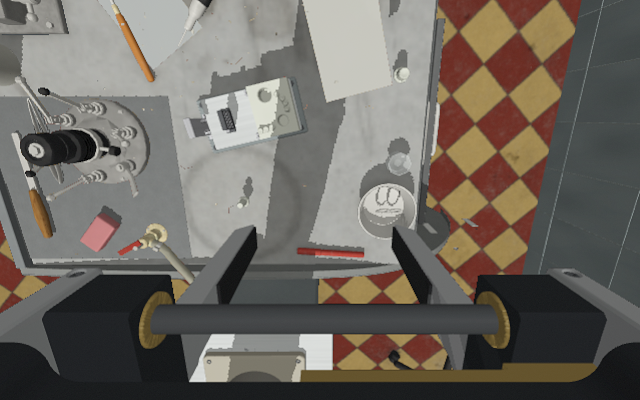

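>>> play_rows([
  [15, 40, -25, 0],
  [15, 40, -25, 0],
  [10, 20, -20, 0],
  [0, 0, -10, 0],
  [0, 0, 0, 0],
  [0, 0, 0, 0],
])

```text
t: 3.6
tool_pos: [0.5222, -0.0427, 0.2289]
ee_rot: [3.141, -0.002, 0.0]
wrist_force: [-1.1, -0.2, 0.7]
width: 0.0939
finger_force: 0.0
```

```bash
python3 - <<'E'
from h import *
f=cam('wrist');save(f,'d.png',(100,0,500,240),2)
for q in['front_die_mid','molar_die_mid','carrier','grip_latch']:
    for d in cut_out('wrist',q)[:2]: print(q,np.round(d['location']),round(d['conf'],2),int(d['mask'].sum()),atz(f,d['location'],.021))
s=state();print(s['t'],s['tool_pos'])
np.save('d.npy',dict(f),allow_pickle=True)
E
```

```text
front_die_mid [301. 244.] 0.42 155 [ 0.42993312 -0.01109869  0.021     ]
molar_die_mid [500.  98.] 0.64 384 [ 0.62489328 -0.25915882  0.021     ]
carrier [319. 152.] 0.86 7381 [ 0.55919939 -0.03721219  0.021     ]
carrier [301. 242.] 0.5 171 [ 0.43241076 -0.01030991  0.021     ]
grip_latch [256. 160.] 0.86 443 [0.54903008 0.04500184 0.021     ]
3.85 [ 0.52267958 -0.04187337  0.22934132]
```

View pics/d.png

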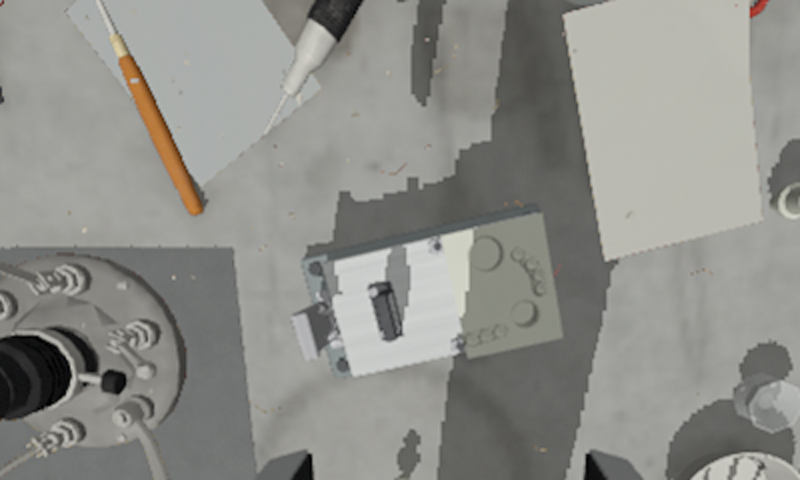

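```bash
python3 - <<'E'
from h import *
f=np.load('d.npy',allow_pickle=True).item()
P=lambda c,r,z: atz(f,(100+c/2,r/2),z)
print('sockets',P(487,254,.066),P(525,314,.066))
B=[P(472,232,.066),P(540,213,.066),P(563,340,.066),P(468,357,.066)]
for b in B: print(b)
print('latch top',P(293,312,.084),P(307,358,.084)); 
print('fixed top',P(372,292,.083),P(388,340,.083), P(385,283,.083),P(401,333,.083))
E
python3 - <<'E'
import sys;sys.path.insert(0,'.')
from h import *
f=np.load('d.npy',allow_pickle=True).item()
save(f,'..x.png') if 0 else None
im=f['pixels'][100:200,240:390,::-1];cv2.imwrite('pics/e.png',cv2.resize(im,(780,520),interpolation=cv2.INTER_CUBIC))
E
```

```text
sockets [ 0.59245435 -0.06512264  0.066     ] [ 0.55935595 -0.08727388  0.066     ]
[ 0.60411602 -0.05673614  0.066     ]
[ 0.61390772 -0.09340848  0.066     ]
[ 0.54436359 -0.10967532  0.066     ]
[ 0.53451212 -0.05511328  0.066     ]
latch top [0.56317853 0.03931011 0.084     ] [0.53805556 0.03362844 0.084     ]
fixed top [ 0.57355886 -0.0031795   0.083     ] [ 0.54773431 -0.01086296  0.083     ] [ 0.57824911 -0.01023824  0.083     ] [ 0.55155899 -0.01802945  0.083     ]
```

View pics/e.png

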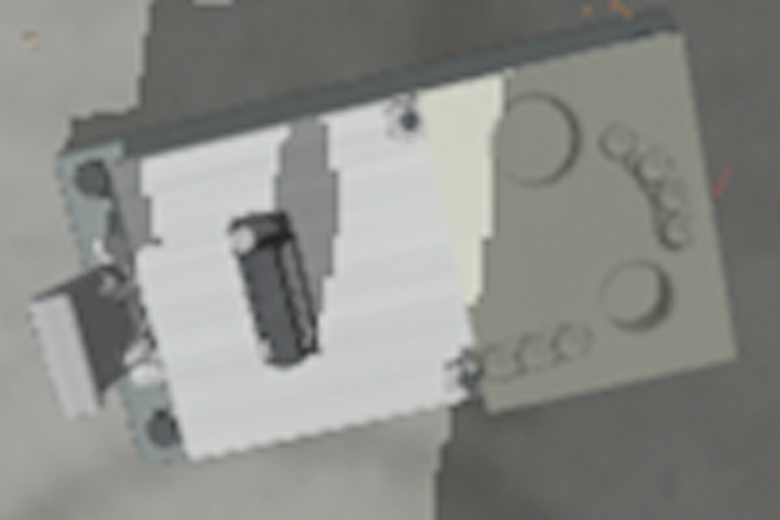

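```bash
cat >> h.py <<'E'
def fitpose(f,pts):
    # pts: list of (uv, xyz in carrier) ; solve x,y,yaw (carrier origin z=.028)
    from scipy.optimize import least_squares
    def res(p):
        c,s=np.cos(p[2]),np.sin(p[2]);R=np.array([[c,-s,0],[s,c,0],[0,0,1]])
        return np.concatenate([proj(f,R@np.array(q)+[p[0],p[1],.028])-uv for uv,q in pts])
    return least_squares(res,[.56,.01,.2]),res
E
python3 - <<'E'
from h import *
f=np.load('d.npy',allow_pickle=True).item()
U=lambda c,r:np.array([240+c/5.2,100+r/5.2])
print('sock',atz(f,U(535,139),.066),atz(f,U(637,295),.066))
pts=[(U(418,95),(.028,-.050,.038)),(U(683,33),(.028,-.120,.038)),(U(735,358),(-.028,-.120,.038)),(U(485,412),(-.028,-.050,.038)),
(U(32,302),(.013,.031,.056)),(U(70,415),(-.013,.031,.056))]
for P in(pts,[(u,(q[0]*35/28 if abs(q[0])==.028 else q[0],-.085+(q[1]+.085)*28/35 if q[1]<0 else q[1],q[2])) for u,q in pts]):
    r,_=fitpose(f,P);print(r.x,np.round(r.fun.reshape(-1,2),1).tolist())
    x,y,a=r.x
    for q in[(0,-.022),(0,.031),(0,.0045)]: print(q,x+np.cos(a)*q[0]-np.sin(a)*q[1],y+np.sin(a)*q[0]+np.cos(a)*q[1])
E
```

```text
sock [ 0.5927437  -0.06443921  0.066     ] [ 0.55966133 -0.08726282  0.066     ]
[0.55571927 0.00789987 0.21933147] [[-4.4, 7.4], [7.4, 4.7], [5.6, -7.6], [-6.3, -4.7], [-1.1, -0.7], [-1.4, 0.8]]
(0, -0.022) 0.560505963466194 -0.013573080640668094
(0, 0.031) 0.5489743740173709 0.038157204925756076
(0, 0.0045) 0.5547401687417824 0.01229206214254399
[0.55547055 0.00776062 0.21808092] [[0.6, -0.2], [0.1, -0.0], [0.6, -0.0], [1.0, 0.0], [-1.0, -0.5], [-1.3, 1.0]]
(0, -0.022) 0.5602303857863814 -0.013718297776832948
(0, 0.031) 0.5487634969141827 0.03802636822453037
(0, 0.0045) 0.554496941350282 0.012154035223848711
```

>>> play_rows([
  [-23, 6, -20, -0.1],
  [-23, 8, -25, -0.1],
  [-23, 8, -25, -0.1],
  [-23, 8, -20, -0.1],
  [0, 0, -9, 0],
  [0, 0, 0, 0],
  [0, 0, 0, 0],
], jaw=0.1)

```text
t: 4.55
tool_pos: [0.4324, -0.0113, 0.1301]
ee_rot: [-3.079, 0.622, -0.004]
wrist_force: [0.1, -0.3, 0.4]
width: 0.0518
finger_force: 0.0
```

```bash
python3 - <<'E'
from h import *
f=cam('wrist');s=state();print(s['t'],s['tool_pos'],s['ee_rot'],s['width'])
g=proj(f,s['tool_pos']+[0,0,-.1]);print(g)
for q in['front_die_mid','molar_die_mid']:
    for d in cut_out('wrist',q)[:2]:
        r,c=np.nonzero(d['mask']);print(q,np.round(d['location']),round(d['conf'],2),int(d['mask'].sum()),c.min(),c.max(),r.min(),r.max(),atz(f,d['location'],.028))
im=f['pixels'][:,:,::-1].copy();cv2.circle(im,tuple(int(v) for v in g),3,(0,0,255),1)
cv2.imwrite('pics/f.png',im)
np.save('f.npy',dict(f),allow_pickle=True)
E
```

```text
4.6 [ 0.43249341 -0.01131612  0.13025813] [-3.07862806  0.62269428 -0.00497393] 0.051568459740868794
[323.70816577 205.44972748]
front_die_mid [323. 205.] 0.57 277 315 332 196 216 [ 0.43207185 -0.01060546  0.028     ]
front_die_mid [278.  53.] 0.21 16145 178 390 0 132 [ 0.56917382 -0.02797154  0.028     ]
```

View pics/f.png

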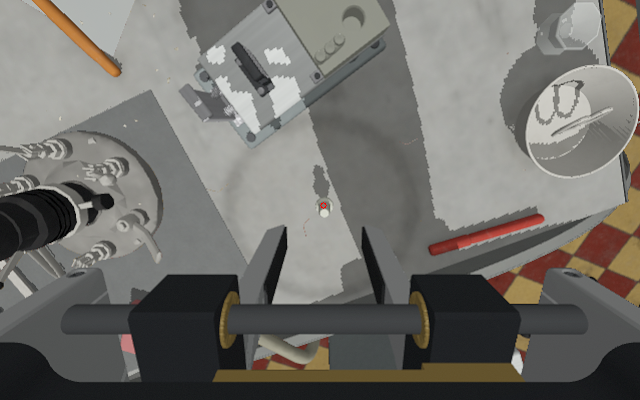

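>>> play_rows([
  [0, 0, -25, 0],
  [0, 0, -25, 0],
  [0, 0, -20, 0],
  [0, 0, -8, 0],
  [0, 0, 0, 0],
  [0, 0, 0, 0],
])

```text
t: 5.3
tool_pos: [0.4315, -0.011, 0.0523]
ee_rot: [3.079, -0.623, 0.0]
wrist_force: [-0.1, 0.4, 0.4]
width: 0.0519
finger_force: 0.0
```

>>> play_rows([
  [0, 0, 0, 0],
  [0, 0, 0, 0],
  [0, 0, 0, 0],
  [0, 0, 0, 0],
  [0, 0, 0, 0],
  [0, 0, 0, 0],
], jaw=-1)

```text
t: 5.9
tool_pos: [0.4309, -0.0109, 0.0521]
ee_rot: [3.079, -0.623, -0.001]
wrist_force: [-0.6, -0.3, 1.9]
width: 0.0101
finger_force: 30.0
```

>>> play_rows([
  [0, 0, 15, 0],
  [0, 0, 25, 0],
  [0, 0, 25, 0],
  [0, 0, 20, 0],
  [0, 0, 5, 0],
  [0, 0, 0, 0],
  [0, 0, 0, 0],
])

```text
t: 6.6
tool_pos: [0.4303, -0.0108, 0.1413]
ee_rot: [3.079, -0.622, -0.003]
wrist_force: [-0.4, 0.2, -0.3]
width: 0.0099
finger_force: 30.0
```

```bash
python3 - <<'E'
from h import *
f=cam('wrist');s=state();print(s['t'],s['tool_pos'],s['ee_rot'],s['width'],s['finger_force'])
p=s['tool_pos']
for d in cut_out('wrist','front_die_mid')[:2]:
    r,c=np.nonzero(d['mask']);print(np.round(d['location']),round(d['conf'],2),int(d['mask'].sum()),c.min(),c.max(),r.min(),r.max())
for z in(.025,.035,.052): print(z,proj(f,p-[0,0,z]))
save(f,'g.png',(220,180,420,330),4)
E
```

```text
6.65 [ 0.43013415 -0.0108315   0.14111111] [ 3.07865399 -0.622705   -0.00423669] 0.010021604152484756 29.97225799706939
0.025 [323.83439526 237.95582921]
0.035 [323.81117015 232.24117291]
0.052 [323.77633005 223.66873091]
```

View pics/g.png

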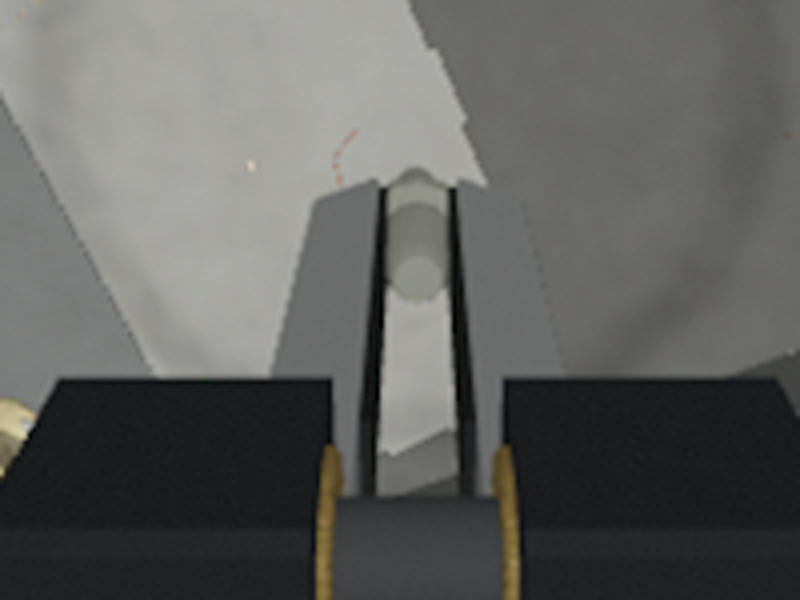

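>>> play_rows([
  [15, -8, 15, 0],
  [30, -18, 0, 0],
  [35, -20, 0, 0],
  [30, -18, 0, 0],
  [20, -12, -5, 0],
  [0, 0, -10, 0],
  [0, 0, 0, 0],
  [0, 0, 0, 0],
])

```text
t: 7.5
tool_pos: [0.5588, -0.0859, 0.1409]
ee_rot: [-3.079, 0.622, 0.007]
wrist_force: [0.4, 0.4, 0.0]
width: 0.01
finger_force: 30.0
```

```bash
python3 - <<'E'
from h import *
f=cam('wrist');s=state();print(s['t'],s['tool_pos'],s['wrist_force'])
print(proj(f,[.5597,-.0873,.066]),proj(f,s['tool_pos']-[0,0,.052]))
save(f,'h.png',(220,130,420,280),4)
E
```

```text
7.55 [ 0.55925937 -0.08589534  0.14147845] [ 0.16963898 -0.11138771 -0.23497554]
[324.71355872 212.10875631] [323.42558246 223.15108047]
```

View pics/h.png

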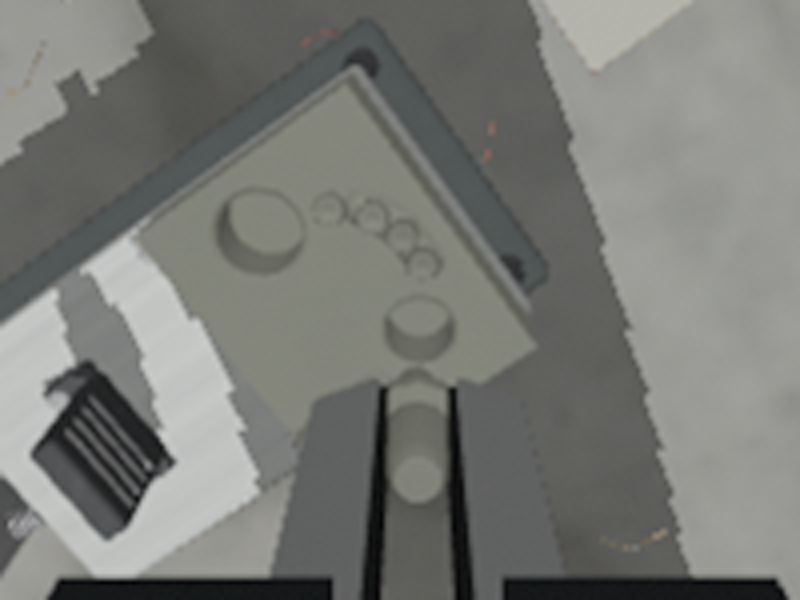

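>>> play_rows([
  [0.5, -1.5, -5, 0],
  [0, 0, -8, 0],
  [0, 0, -8, 0],
  [0, 0, -8, 0],
  [0, 0, -7, 0],
  [0, 0, -3, 0],
  [0, 0, 0, 0],
  [0, 0, 0, 0],
])

```text
t: 8.35
tool_pos: [0.5615, -0.0885, 0.103]
ee_rot: [3.079, -0.623, -0.001]
wrist_force: [0.4, -0.8, -0.5]
width: 0.0102
finger_force: 30.0
```

>>> play_rows([
  [-1, 0, -1.5, 0],
  [0, 0, 0, 0],
  [0, 0, 0, 0],
])

```text
t: 8.65
tool_pos: [0.5604, -0.0884, 0.1017]
ee_rot: [3.079, -0.623, -0.001]
wrist_force: [0.2, 0.2, -0.5]
width: 0.0103
finger_force: 30.0
```

>>> play_rows([
  [0, 0, 0, 0],
  [0, 0, 0, 0],
  [0, 0, 0, 0],
  [0, 0, 15, 0],
  [0, 0, 25, 0],
  [0, 0, 30, 0],
  [0, 0, 20, 0],
  [0, 0, 0, 0],
], jaw=-0.48)

```text
t: 9.45
tool_pos: [0.5622, -0.0889, 0.1943]
ee_rot: [-3.079, 0.623, -0.008]
wrist_force: [0.0, -0.5, 0.6]
width: 0.0243
finger_force: 0.0
```

```bash
python3 - <<'E'
from h import *
f=cam('wrist');s=state();print(s['t'],s['tool_pos'],s['wrist_force'],s['q'],s['width'])
for z in(.091,.070): print(proj(f,[.5597,-.0873,z]))
save(f,'i.png',(220,100,420,250),4)
for d in cut_out('wrist','molar_die_mid')[:2]: print(d['location'],d['conf'],atz(f,d['location'],.028))
E
```

```text
9.5 [ 0.56111204 -0.08850006  0.19255824] [-0.10247781  0.2359755   0.35120266] [-0.09364009  0.57341768  0.30905531  1.79999825 -0.23184311  0.80173942
 -1.63912222] 0.024515522108608603
[323.30929319 207.63407035]
[323.35284989 201.43773952]
[445.1, 79.3] 0.59 [ 0.62285147 -0.25495505  0.028     ]
[279.5, 207.2] 0.36 [ 0.56209033 -0.03078587  0.028     ]
```

View pics/i.png

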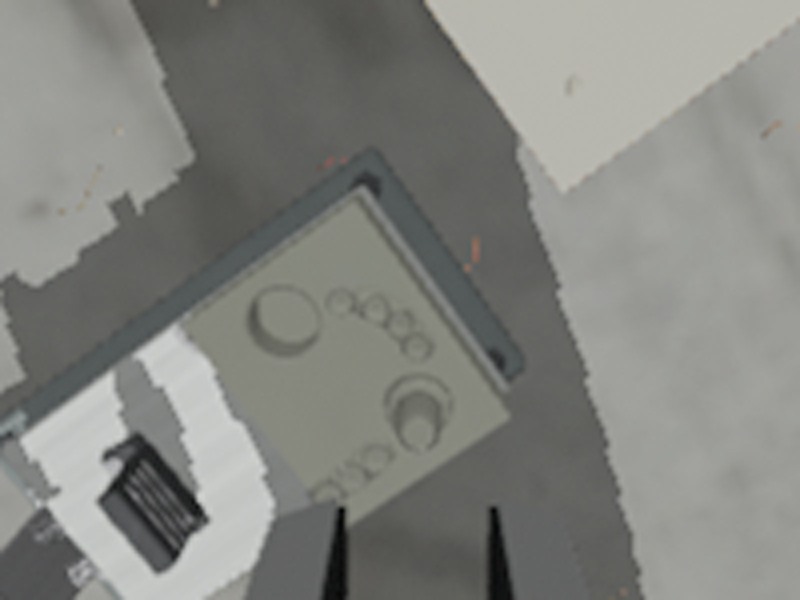

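>>> play_rows([
  [5, -10, 0, 0.14],
  [8, -22, 0, 0.14],
  [8, -22, 0, 0.14],
  [8, -22, 0, 0.14],
  [8, -22, 0, 0.14],
  [8, -22, -10, 0.14],
  [8, -22, -10, 0.14],
  [9, -22, -10, 0.14],
], jaw=-0.05)

```text
t: 10.35
tool_pos: [0.6215, -0.2528, 0.1591]
ee_rot: [-2.935, -1.116, 0.004]
wrist_force: [-0.3, 0.2, 0.1]
width: 0.0449
finger_force: 0.0
```

>>> play_rows([
  [0, -4, -10, 0.14],
  [0, 0, -10, 0.14],
  [0, 0, -10, 0.1],
  [0, 0, -5, 0],
  [0, 0, 0, 0],
  [0, 0, 0, 0],
])

```text
t: 10.95
tool_pos: [0.6222, -0.2562, 0.1261]
ee_rot: [2.679, 1.641, -0.001]
wrist_force: [-0.2, 0.5, -0.1]
width: 0.0449
finger_force: 0.0
```

```bash
python3 - <<'E'
from h import *
f=cam('wrist');s=state();print(s['t'],s['tool_pos'],s['ee_rot'],s['q'],s['width'])
p=s['tool_pos']
for d in cut_out('wrist','molar_die_mid')[:2]:
    r,c=np.nonzero(d['mask']);print(np.round(d['location']),round(d['conf'],2),int(d['mask'].sum()),c.min(),c.max(),r.min(),r.max(),atz(f,d['location'],.026))
print(proj(f,[p[0],p[1],.026]))
save(f,'j.png')
E
```

```text
11.0 [ 0.62249006 -0.25626739  0.12657941] [ 2.67779908e+00  1.64112798e+00 -7.35205491e-04] [ 0.41824274  0.77645648 -0.12307892  1.53687908  0.11757569  0.83509902
 -0.21999719] 0.04453204477879424
[323. 199.] 0.93 395 314 334 191 215 [ 0.62396965 -0.25156805  0.026     ]
[323.56421684 204.07883561]
```

```bash
python3 - <<'E'
from h import *
from scipy.optimize import minimize
f=cam('wrist')
m=cut_out('wrist','molar_die_mid')[0]['mask'].astype(np.uint8)
prof=[(0,.005),(.017,.00725),(.017,.011),(.021,.011),(.023,.0082),(.037,.0078),(.039,.007)]
A=np.linspace(0,2*np.pi,40)
def sil(x,y):
    o=np.zeros((1600,2560),np.uint8)
    for (z0,r0),(z1,r1) in zip(prof[:-1],prof[1:]):
        P=np.array([proj(f,[x+r*np.cos(a),y+r*np.sin(a),z]) for z,r in((z0,r0),(z1,r1)) for a in A])
        cv2.fillConvexPoly(o,cv2.convexHull((P*4+2).astype(np.int32)),1)
    return cv2.resize(o.astype(np.float32),(640,400),interpolation=cv2.INTER_AREA)
def cost(p): s=sil(*p); return -np.minimum(s,m).sum()/np.maximum(s,m).sum()
r=minimize(cost,[.6235,-.255],method='Nelder-Mead',options=dict(initial_simplex=[[.6235,-.255],[.6275,-.255],[.6235,-.25]],maxiter=60))
print(r.x,r.fun,cost([.6225,-.2563]),state()['tool_pos'])
E
```

```text
[ 0.62256718 -0.25569022] -0.9031938910484314 -0.8840095 [ 0.62270112 -0.25634871  0.12705992]
```

>>> play_rows([
  [0, 0.5, -25, 0],
  [0, 0, -25, 0],
  [0, 0, -18, 0],
  [0, 0, -7.5, 0],
  [0, 0, 0, 0],
  [0, 0, 0, 0],
])

```text
t: 11.75
tool_pos: [0.6231, -0.2561, 0.0519]
ee_rot: [2.676, 1.642, 0.001]
wrist_force: [-0.4, 0.1, -0.7]
width: 0.0449
finger_force: 0.0
```

>>> play_rows([
  [0, 0, 0, 0],
  [0, 0, 0, 0],
  [0, 0, 0, 0],
  [0, 0, 0, 0],
  [0, 0, 0, 0],
], jaw=-1)

```text
t: 12.25
tool_pos: [0.6226, -0.256, 0.0514]
ee_rot: [2.677, 1.642, -0.0]
wrist_force: [-0.4, 1.0, 1.6]
width: 0.015
finger_force: 30.0
```

>>> play_rows([
  [0, 0, 15, 0],
  [0, 0, 30, 0],
  [-2, 15, 35, 0],
  [-5, 35, 25, 0],
  [-6, 40, 0, 0],
  [-6, 40, 0, 0],
  [-6, 35, 0, 0],
  [-5, 26.5, -10, 0],
])

```text
t: 13.05
tool_pos: [0.5932, -0.0614, 0.1483]
ee_rot: [2.674, 1.645, 0.005]
wrist_force: [0.4, -0.7, -0.5]
width: 0.0148
finger_force: 30.0
```

>>> play_rows([
  [0, 0, -5, 0],
  [0, 0, 0, 0],
  [0, 0, 0, 0],
])

```text
t: 13.35
tool_pos: [0.5927, -0.0665, 0.1415]
ee_rot: [2.678, 1.639, -0.001]
wrist_force: [0.3, -0.4, 0.7]
width: 0.0147
finger_force: 30.0
```

```bash
python3 - <<'E'
from h import *
f=cam('wrist');s=state();p=s['tool_pos'];print(s['t'],p,s['wrist_force'],s['width'])
print(proj(f,[.5927,-.0644,.066])-[220,130],proj(f,p-[0,0,.051])-[220,130],proj(f,p-[0,0,.012])-[220,130])
save(f,'k.png',(220,130,420,280),4)
E
```

```text
13.4 [ 0.59277785 -0.06656899  0.1414926 ] [-0.32793617  0.7930309  -0.27860288] 0.01472397365921111
[101.94995263  80.66030644] [103.12488888  93.07467145] [103.03122561 115.08722384]
```

View pics/k.png

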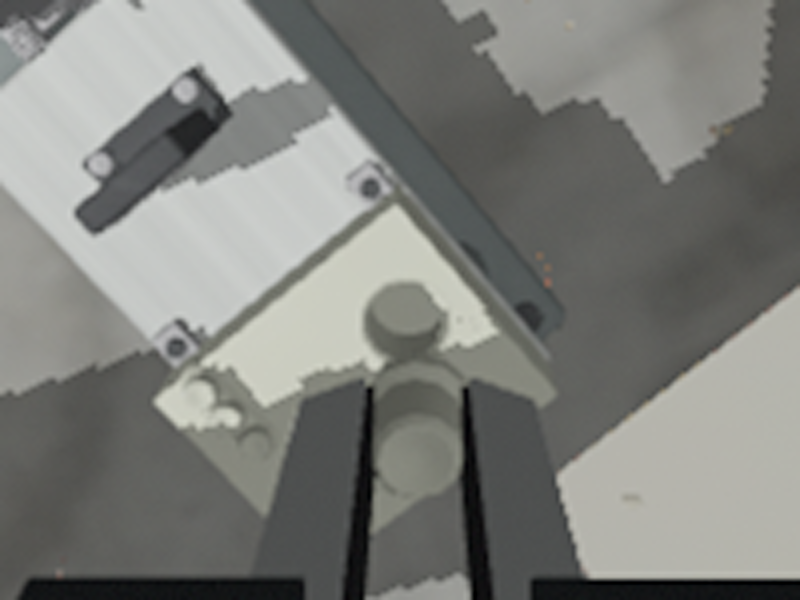

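>>> play_rows([
  [-0.8, 2.5, -3, 0],
  [0, 0, -8, 0],
  [0, 0, -8, 0],
  [0, 0, -8, 0],
  [0, 0, -8, 0],
  [0, 0, -5, 0],
  [0, 0, 0, 0],
  [0, 0, 0, 0],
])

```text
t: 14.2
tool_pos: [0.5915, -0.0619, 0.1007]
ee_rot: [2.677, 1.643, -0.001]
wrist_force: [-0.2, 0.7, 0.1]
width: 0.0148
finger_force: 30.0
```

>>> play_rows([
  [0, 0, 0, 0],
  [0, 0, 0, 0],
  [0, 0, 0, 0],
  [0, 0, 15, 0],
  [0, 0, 25, 0],
  [0, 0, 30, 0],
  [0, 0, 20, 0],
  [0, 0, 0, 0],
], jaw=-0.4)

```text
t: 15.0
tool_pos: [0.5936, -0.062, 0.194]
ee_rot: [2.674, 1.641, 0.007]
wrist_force: [-0.3, -0.5, -0.2]
width: 0.0284
finger_force: 0.0
```

```bash
cat >> h.py <<'E'
A=np.linspace(0,2*np.pi,40)
PM=[(.017,.011),(.021,.011),(.023,.0082),(.037,.0078),(.039,.007)]
PF=[(.017,.009),(.021,.009),(.023,.006),(.038,.0056),(.042,.004)]
def fitdie(f,m,prof,p0):
    from scipy.optimize import minimize
    def sil(x,y,z):
        o=np.zeros((1600,2560),np.uint8)
        for (z0,r0),(z1,r1) in zip(prof[:-1],prof[1:]):
            P=np.array([proj(f,[x+r*np.cos(a),y+r*np.sin(a),z+h]) for h,r in((z0,r0),(z1,r1)) for a in A])
            cv2.fillConvexPoly(o,cv2.convexHull((P*4+2).astype(np.int32)),1)
        return cv2.resize(o.astype(np.float32),(640,400),interpolation=cv2.INTER_AREA)
    def cost(p): s=sil(*p,.049); return -np.minimum(s,m).sum()/np.maximum(s,m).sum()
    p0=np.array(p0);r=minimize(cost,p0,method='Nelder-Mead',options=dict(initial_simplex=[p0,p0+[.004,0],p0+[0,.004]],maxiter=60))
    return r.x,r.fun
E
python3 - <<'E'
from h import *
f=cam('wrist');s=state();print(s['t'],s['tool_pos'],s['q'])
print([np.round(proj(f,p)) for p in([.5927,-.0644,.068],[.5597,-.0873,.07])])
for q,P,p0 in(('molar_die_mid',PM,[.5927,-.0644]),('front_die_mid',PF,[.5597,-.0873])):
    for d in cut_out('wrist',q)[:3]:
        print(q,np.round(d['location']),round(d['conf'],2),int(d['mask'].sum()))
        if d['mask'].sum()<1500: print('  ',*fitdie(f,d['mask'].astype(np.float32),P,p0))
E
```

```text
15.05 [ 0.59238104 -0.06195633  0.19222742] [ 0.13180623  0.59282585 -0.11832352  1.71684501  0.09056913  0.83422364
 -0.4972931 ]
[array([323., 199.]), array([305., 231.])]
molar_die_mid [322. 197.] 0.73 359
   [ 0.59177771 -0.06156614] -0.920386791229248
```

>>> play_rows([
  [-4, 8, 0, -0.126],
  [-6, 11, 0, -0.126],
  [-6, 11, 0, -0.126],
  [-6, 11, 0, -0.126],
  [-6, 11, 0, -0.126],
  [-5, 10, 0, -0.126],
  [-4, 8, 0, -0.126],
  [0, 0, 0, 0],
], jaw=0.5)

```text
t: 15.95
tool_pos: [0.5531, 0.0096, 0.1896]
ee_rot: [3.122, 0.346, -0.006]
wrist_force: [-1.0, -0.0, -0.1]
width: 0.0702
finger_force: 0.0
```

>>> play_rows([
  [0, 0, -10, 0],
  [0, 0, 0, 0],
  [0, 0, 0, 0],
])

```text
t: 16.25
tool_pos: [0.5542, 0.0074, 0.1802]
ee_rot: [3.122, 0.343, -0.004]
wrist_force: [0.1, -0.2, -0.6]
width: 0.0705
finger_force: 0.0
```

```bash
python3 - <<'E'
from h import *
f=cam('wrist');s=state();print(s['t'],s['tool_pos'],s['ee_rot'],2*np.arctan2(s['ee_rot'][1],s['ee_rot'][0]),s['width'],s['q'])
for q,P,p0 in(('molar_die_mid',PM,[.5927,-.0644]),('front_die_mid',PF,[.5597,-.0873])):
    for d in cut_out('wrist',q)[:3]:
        print(q,np.round(d['location']),round(d['conf'],2),int(d['mask'].sum()))
        if d['mask'].sum()<1500: print('  ',*fitdie(f,d['mask'].astype(np.float32),P,p0))
for d in cut_out('wrist','grip_latch')[:2]:
    m=d['mask'];print(d['conf'],m.sum());k=cv2.minAreaRect(np.argwhere(m)[:,::-1].astype(np.float32));print(k)
a=.218;R=np.array([[np.cos(a),-np.sin(a)],[np.sin(a),np.cos(a)]])
for q in((.013,.031,.056),(-.013,.031,.056),(.013,.026,.056),(-.013,.026,.056)): print(np.round(proj(f,[*(R@q[:2]+[.5555,.0078]),q[2]+.028]),1))
E
```

```text
16.3 [0.55446692 0.00739873 0.18055581] [ 3.12230831e+00  3.42734852e-01 -2.33940183e-03] 0.2186639522206548 0.07057592651255565 [-0.15156171  0.55854099  0.13165144  1.84176596 -0.10139515  0.74920424
 -1.31740538]
molar_die_mid [403. 180.] 0.82 459
   [ 0.59248278 -0.06157049] -0.938685953617096
molar_die_mid [500.  22.] 0.61 3756
front_die_mid [416. 215.] 0.71 281
   [ 0.55971295 -0.08640607] -0.8301329612731934
0.72 435
((295.4053955078125, 192.56756591796875), (13.480716705322266, 45.374122619628906), 9.462321281433105)
[289.6 191.2]
[290.5 217.5]
[295.  191.2]
[295.8 217.5]
```

>>> play_rows([
  [1, 0.5, -15, 0],
  [0, 0, -25, 0],
  [0, 0, -25, 0],
  [0, 0, -20, 0],
  [0, 0, -12, 0],
  [0, 0, -8, 0],
  [0, 0, 0, 0],
  [0, 0, 0, 0],
])

```text
t: 17.25
tool_pos: [0.5561, 0.0086, 0.0766]
ee_rot: [3.122, 0.343, 0.0]
wrist_force: [-0.2, 0.1, -0.2]
width: 0.0705
finger_force: 0.0
```

>>> play_rows([
  [0, 0, 0, 0],
  [0, 0, 0, 0],
  [0, 0, 0, 0],
  [0, 0, 0, 0],
  [0, 0, 0, 0],
  [0, 0, 0, 0],
], jaw=-1)

```text
t: 17.85
tool_pos: [0.5564, 0.0078, 0.0766]
ee_rot: [3.122, 0.342, 0.002]
wrist_force: [-0.2, -1.3, 5.3]
width: 0.0425
finger_force: 30.0
```

>>> play_rows([
  [0, 0, 0, 0],
  [0, 0, 0, 0],
  [0, 0, 2, 0],
  [0, 0, 2, 0],
  [0, 0, 3, 0],
  [0, 0, 4, 0],
  [0, 0, 4, 0],
  [0, 0, 0, 0],
])

```text
t: 18.65
tool_pos: [0.5556, 0.0086, 0.0915]
ee_rot: [3.122, 0.343, -0.001]
wrist_force: [0.0, 0.2, -5.3]
width: 0.0421
finger_force: 30.0
```

>>> play_rows([
  [0, 0, 6, 0],
  [0, 0, 10, 0],
  [0, 0, 13, 0],
  [0, 0, 15, 0],
  [0, 0, 15, 0],
  [0, 0, 13, 0],
  [0, 0, 9, 0],
  [0, 0, 4, 0],
])

```text
t: 19.45
tool_pos: [0.556, 0.0086, 0.1773]
ee_rot: [3.122, 0.343, 0.002]
wrist_force: [0.2, -0.9, -3.9]
width: 0.0422
finger_force: 30.0
```

>>> play_rows([
  [0, 0, 2, 0],
  [0, 0, 0, 0],
  [0, 0, 0, 0],
  [0, 0, 0, 0],
  [0, 0, 0, 0],
  [0, 0, 0, 0],
  [0, 0, 0, 0],
  [0, 0, 0, 0],
])

```text
t: 20.25
tool_pos: [0.5555, 0.0086, 0.1779]
ee_rot: [3.122, 0.343, -0.001]
wrist_force: [0.3, 0.4, -5.0]
width: 0.0424
finger_force: 30.0
```

```bash
python3 - <<'E'
from h import *
import h
f=cam('wrist');s=state();print(s['t'],s['tool_pos'],s['wrist_force'],s['torque'],s['width'],s['finger_force'],np.abs(s['joint_velocities']).max())
dz=s['tool_pos'][2]-.0766
g=dict(f);g['t']=f['t']+f['R']@np.array([0,0,dz])  # carrier raised by dz: shift world
for q,P,p0 in(('molar_die_mid',PM,[.5927,-.0644]),('front_die_mid',PF,[.5597,-.0873])):
    for d in cut_out('wrist',q)[:2]:
        print(q,np.round(d['location']),round(d['conf'],2),int(d['mask'].sum()))
        if d['mask'].sum()<1500: print('  ',*fitdie(g,d['mask'].astype(np.float32),P,p0))
E
```

```text
20.3 [0.55553568 0.00862644 0.17799446] [ 0.38397271 -1.0552738  -4.56172553] [ 0.22927763  0.04201896 -0.01692754] 0.04260061658611131 29.95417647063732 0.0020482825071385796
molar_die_mid [450. 222.] 0.84 1256
   [ 0.5912826 -0.0619941] -0.8896466493606567
front_die_mid [475. 274.] 0.67 597
   [ 0.55840323 -0.08768274] -0.5774604678153992
```

```bash
python3 -c "
from bench import ctrl;print(ctrl.job_done())"
```

```text
the job is handed in; nothing more can be done
None
```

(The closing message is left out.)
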